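Right the tipped media bottle and wind the bottle clamp shut

TASK

One of the three square media bottles in the open bottle clamp has tipped over onto the lane wall: first stand it upright on the lane floor where it is in the row, and let go of it. Then take the crank by its revolving grip and wind the jaw in, keeping hold of the grip all the while the crank turns, until the whole row is held firmly upright between jaw and wall; stop when the crank goes stiff and do not force it, then let go. Do not knock over the other bottles and leave the things around the clamp where they are.

Things in the scene. Friction and masses are not known exactly. Their poses are not given: they have to be found in the camera images.
- station: Base plate of the bench bottle clamp: aluminium, 360 mm along its x, 410 mm along its y, 8 mm thick, fixed to the bench; origin under its middle, z up. The lane runs along x from -150 to 150 mm between the fixed wall (+y side) and the sprung jaw; its floor is the plate's top, z = 8 mm.
- wall: The fixed stainless lane wall: same origin and axes as station. Its face towards the lane is at y = 165 mm, x -150 to 150 mm; its rounded top edge (5 mm radius) is 70 mm above the lane floor. Three brackets reach 30 mm beyond it outside, 50 mm high; otherwise the space outside and above is free.
- lane_start (a point): Point on the lane floor at the wall's foot, mid-length, axes as the station. The grey jaw opposite is a flat plate 300 mm long, 12 mm thick, from 5 to 67 mm above the floor, parallel to the wall; its face starts 112 to 136 mm from the wall (bottles are 60 mm wide) and moves squarely towards it when the crank closes. Its springs give up to 10 mm.
- drive (a point): Middle of the top edge of the white drive housing, at (0, -60, 123) mm in the station's frame. The housing spans x -65 to 65, y -200 to -60 mm; its upper face slopes down at 30 degrees towards -y and carries the crank. Carriage and two rods join it to the jaw. The screw is self-locking: the jaw stays where the crank leaves it.
- crank_hub (a point): Point on the crank's axis at the housing's sloping face, (0, -130, 93) mm in the station's frame. z is the crank's axis out of the housing, 30 degrees from vertical, leaning to the station's -y. x points along the crank arm to the grip and turns with it. Clockwise, seen from above, closes the jaw, 40 mm a turn: 1.3 to 1.9 turns until it meets the bottles.
- grip (a point): Centre of the crank's black grip sleeve, 90 mm long, 28 mm across, spinning freely on its pin; z along it, parallel to the crank's axis. 65 mm from that axis, 81 mm above crank_hub along it; the flat crank arm is just below its lower end. Turning takes about 11 N here; 2 N more once the jaw nips the row, then 7 N more per radian. Snug is 3 to 6 N over running; 10 N over is forcing.
- a_mid (a point): Middle of the tipped bottle: white, square, blue cap, 150 mm tall; body 60 x 60 x 98 mm, then shoulder, cap 43 mm across from 120 to 150 mm above the underside. Point on its axis 75 mm up; z to the cap, x along the lane. Leans about 38 degrees onto the wall's top edge, bottom edge on the floor some 52 mm from the wall. 0.3 kg; rights itself within 25 degrees of upright. In any place of the row.
- b_mid (a point): Middle of a second such bottle, standing upright in the row (75 mm above its underside, z up). Places in the row are about 84 mm apart.
- c_mid (a point): Middle of the third such bottle, standing upright in the row (75 mm above its underside, z up).
- glovebox: Bystander: a box of gloves, 115 x 235 mm, 65 mm high, right of the clamp; origin under its middle.
- flask: Bystander: a squat amber glass jar, 80 mm across, 100 mm tall, standing right of the clamp; origin under its middle.
- capwrench: Bystander: a cap wrench lying left of the clamp, 26 mm high: a 70 mm steel ring, its centre 10 mm along +x from the origin, and a 110 mm black handle to -x; origin on the bench.

How it is judged:
On the way, in this order (a step that is already met when the one before it is completed fails the run):
1. the tipped bottle stands upright on the lane floor, released, with the crank not yet wound (angle between a_mid's own z axis and vertical below 0.08 rad and z of a_mid in the frame of wall below 0.086 m and contact force between the fingers and bottle_a below 0.2 N and distance of grip from where it was at the start of the episode below 0.03 m), for 0.3 s.
2. the row is nipped between jaw and wall while the grip is still held (contact force between the fingers and sleeve above 1 N and contact force between wall and bottle_a above 3 N and contact force between wall and bottle_b above 3 N and contact force between wall and bottle_c above 3 N), for 0.2 s.
At the end, for the whole second after the job is handed in: All three bottles stand upright (within 3.4 degrees) on the lane floor, each pressed against the wall by the jaw with more than 3 N, and the crank is still (angle between each of a_mid, b_mid, c_mid's own z axis and vertical below 0.06 rad and z of each of a_mid, b_mid, c_mid in the frame of wall below 0.086 m and contact force between wall and bottle_a above 3 N and contact force between wall and bottle_b above 3 N and contact force between wall and bottle_c above 3 N and linear speed of sleeve below 0.01 m/s); the robot touches nothing.
It fails at once if a bottle is forced: pressed on the wall with more than 40 N (contact force between wall and bottle_a above 40 N or contact force between wall and bottle_b above 40 N or contact force between wall and bottle_c above 40 N).
It fails at once if the crank turns with its grip not held (grip moving faster than 50 mm/s with no finger on it) (linear speed of sleeve above 0.05 m/s and contact force between the fingers and sleeve below 0.2 N).
It fails at once if one of the standing bottles is knocked over (angle between any of b_mid, c_mid's own z axis and vertical above 0.3 rad).
It fails at once if a bystander is moved by more than 30 mm (distance of any of glovebox, flask, capwrench from where it was at the start of the episode above 0.03 m).
It also fails if it takes over 72 s, if anything falls off the work surface, if the arm or the gripper's body presses on something with over 40 N, if the wrist force passes 120 N, or if a joint passes its speed limit or range.

ROBOT

A 6-joint arm with a two-finger parallel gripper is mounted at the origin on the work surface. World frame = base frame: x ahead of the robot, y to its left, z up, the work surface at z = 0. Lengths are in m, angles in rad, forces in N, time in s.
With the tool pointing down it reaches from about 0.35 to 0.725 m from the base axis. Payload 6 kg.
Tool frame: the origin (TCP) lies midway between the tips of the shut fingers; the grasp point (between the pads) lies r.tcp_to_grasp behind it (r.tcp_to_grasp is the distance from the TCP to the grasp point, in m); z points along the fingers, y is the line along which they close (so a half turn about z gives the same grasp; the last joint's range is limited). The gripper opens to 85 mm and grips with 20 to 120 N. Pads are 22 mm wide; open, the fingers measure 114 mm over their backs; the gripper's body (76 mm by 85 mm) begins 54 mm behind the grasp point. The pads swing forward as they close: fully open they stand 13 mm farther back than shut.
Start: joints at [-0.827, 0.04, 0.085, 0, -1.615, -0.334], TCP at [0.239, -0.55, 0.231] pointing down, gripper open.
Joint ranges: [-2.56, 2.56], [-1.29, 2.01], [-1.08, 1.49], [-3.29, 1.98], [-2.81, -0.18], [-2.99, 2.99]. Speed limits (rad/s): [2.57, 2.57, 3.01, 3.14, 3.14, 3.14].

INTERFACE

Orientations are given as a unit quaternion [x, y, z, w].
In Python, from bench import r gives the robot as it stands.
- The arm moves only by the tool carry_out, never from a script. Its argument "increments" is a list of rows, each a list of 3 entries, a list of its own where there are three numbers: the shift along the tool's x, y, z in m, then the turn, a rotation vector about the tool's x, y, z in degrees, then the opening in per cent of the stroke, from 0 (shut) to 100 (fully open). A call has 1 to 8 rows; each row shifts and turns the commanded pose from where the row before left it, along the tool's axes as they then stand; what a row does not reach is not made up. A row lasts 1/8 s, in which the tool goes at most 62.5 mm and 10.7 degrees, less where a joint would pass 70% of its speed; a pose out of reach is approached as far as the arm can. A call with a gripper value outside its range is refused whole. The fingers move at their own pace and stop on an object; "newtons" is the grip in N (left out, the last holds). Time passes only in rows, so rows that do not move let the fingers close. It gives the time, the measured TCP pose, the force, the opening and the grip force at its end, in the units of the state.
- r.sense(): the state, without advancing time (a new reading comes with each control period).
- r.snapshot(name): name is "side" or "top" or "wrist"; returns the picture (384x512x3 uint8, blue, green, red); there is no depth.
- r.calibration(name): a dict with "K" (3x3 intrinsics, pixels), "rvec" (rotation vector, rad) and "tvec" (3), from world to camera coordinates, as OpenCV has them. Camera axes: x right, y down, z forward; pixel columns grow to the right and rows downward; lengths in m; the calibration is good to about 2 mm. A picture is of the moment at which its call begins: read the wrist's pose just before it. calibration takes no time and is no camera call; for the wrist camera it gives the pose at the moment of the call.
- r.close_job(): hands the job in; it is judged then, once.
The state is a dict: "t": time; "joint_pos": joint angles; "joint_vel": joint speeds; "effort": joint torques, N m; "ee_pos": TCP position; "eef_rot": TCP orientation; "force": force on the tool from outside, world axes, zero at the start; "ft_torque": the same for the moment, N m; "width": opening from 0.0 (shut) to 1.0 (fully open); "grasp_force": force on a finger pad.
Only numpy, scipy, OpenCV 4.12 (cv2) and the standard library are available. Lean on these libraries where they do the work, as an engineer would, in place of code of your own. Each camera call takes 0.05 s, during which the arm holds its last target. There are 200 camera calls.

## Working session

There is one attempt and no reset: what is moved stays moved. The work goes in short steps, Python scripts to look and compute and a tool call to move; the robot and the scene stay as the last step left them, time stands still between calls to the robot, and variables do not carry over. Pictures are saved under pics/ and viewed, at most 10 in all, crops included, and the job is handed in when it is done.

Besides the shell and the picture viewer there is one more tool, called after "Emit:" as name(argument=value, ...) on one line, values as JSON. carry_out: Moves the arm, as the interface text tells. Its arguments: {"type":"object","properties":{"increments":{"type":"array","items":{"type":"array"}},"newtons":{"type":"number"}},"required":["increments"]}

```bash
mkdir -p pics
python3 - <<'E'
from bench import r
import cv2, numpy as np
s=r.sense(); print(s, r.tcp_to_grasp)
a=r.snapshot("side"); b=r.snapshot("top")
cv2.imwrite("pics/side.png",a); cv2.imwrite("pics/top.png",b)
for n in("side","top"):
    c=r.calibration(n); print(n,c)
E
```

```text
{'t': 0.0, 'joint_pos': array([-8.27300387e-01,  4.08033880e-02,  8.38023444e-02, -4.77301704e-04,
       -1.61549941e+00, -3.33685122e-01]), 'joint_vel': array([-0.0007512 , -0.00020555, -0.00111843, -0.00170335, -0.00087053,
       -0.00025541]), 'effort': array([ 1.55232639e-03, -3.68207073e+01,  3.47409546e+01,  6.93200067e+00,
       -5.31084283e-03,  8.87738361e-05]), 'ee_pos': array([ 0.23899962, -0.54998208,  0.23027631]), 'eef_rot': array([-2.03484712e-01,  9.79077724e-01,  8.53731222e-04, -2.32377028e-04]), 'force': array([-0.41164986,  0.1055719 , -0.23425271]), 'ft_torque': array([4.53413436e-05, 4.86161543e-02, 5.62308360e-02]), 'grasp_force': 0.0, 'width': 0.9958977433667079} 0.0187
side {'K': array([[484.08302305,   0.        , 253.57841183],
       [  0.        , 484.08302305, 191.70671219],
       [  0.        ,   0.        ,   1.        ]]), 'rvec': array([ 2.04062321, -0.79243031,  0.45025801]), 'tvec': array([-0.37862851,  0.32797606,  1.36244013])}
top {'K': array([[371.36032362,   0.        , 257.87105314],
       [  0.        , 371.36032362, 191.12716234],
       [  0.        ,   0.        ,   1.        ]]), 'rvec': array([ 2.1169028 , -2.17120912,  0.16178164]), 'tvec': array([0.0593604 , 0.54476529, 1.23742962])}
```

View pics/side.png

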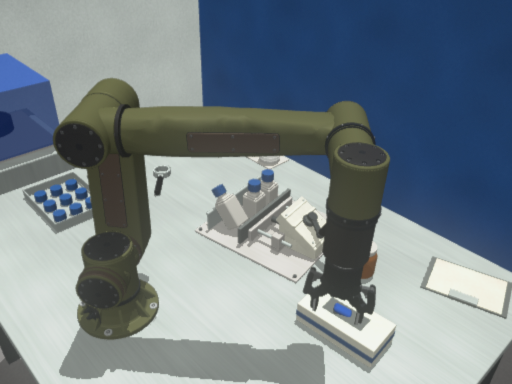

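View pics/top.png

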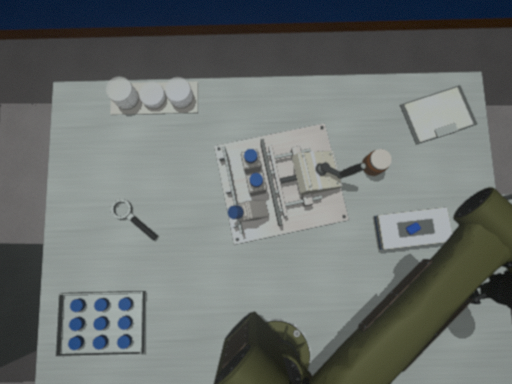

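Run:
```python
import cv2
b=cv2.imread("pics/top.png")[115:250,205:395]
a=cv2.imread("pics/side.png")[160:290,185:345]
b=cv2.resize(b,(800,568),interpolation=cv2.INTER_CUBIC)
a=cv2.resize(a,(720,585),interpolation=cv2.INTER_CUBIC)
cv2.imwrite("pics/topc.png",b);cv2.imwrite("pics/sidec.png",a)
```

```text
(no output)
```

View pics/topc.png

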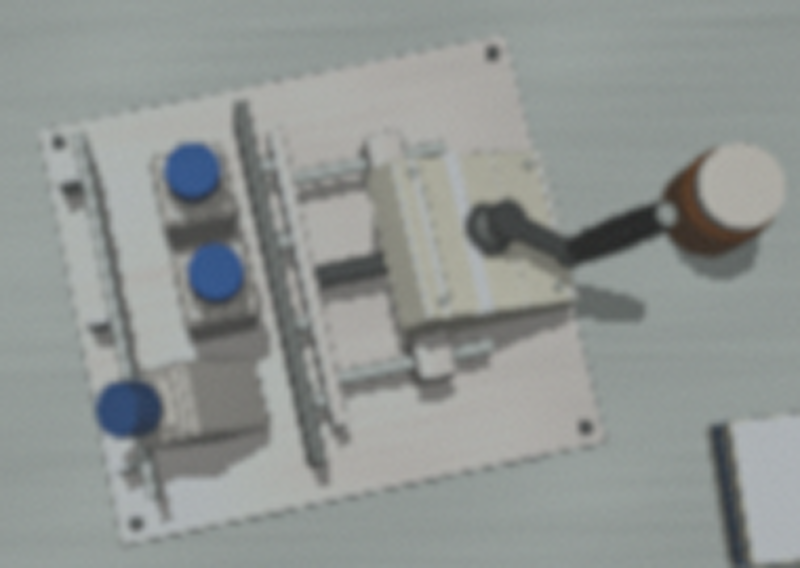

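View pics/sidec.png

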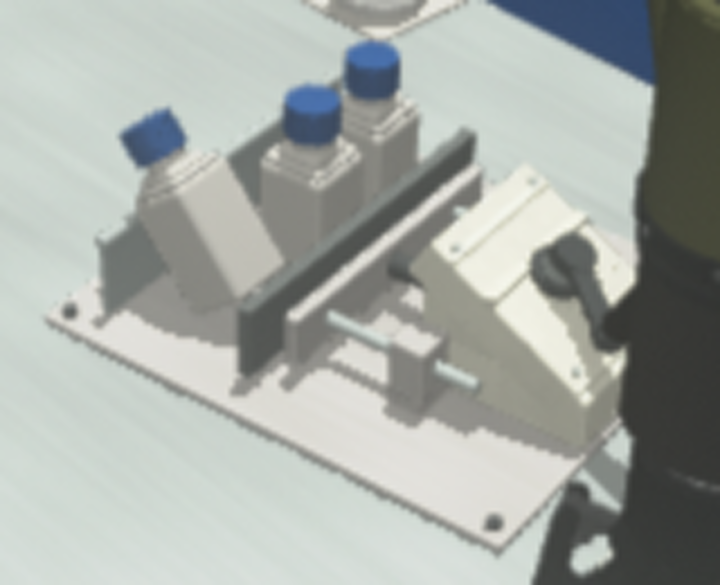

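```bash
cat > h.py <<'E'
import numpy as np, cv2
from scipy.optimize import least_squares
from scipy.spatial.transform import Rotation as R
from bench import r
def proj(n,P):
    c=r.calibration(n); return cv2.projectPoints(np.array(P,float).reshape(-1,1,3),c["rvec"],c["tvec"],c["K"],None)[0].reshape(-1,2)
def st(p,P):  # station->world
    return np.array(P,float)@R.from_euler('z',p[2]).as_matrix().T+[p[0],p[1],0]
def crank(th,P): # crank frame -> station; th: arm direction about axis from station x
    A=R.from_euler('x',30,degrees=True)*R.from_euler('z',th)
    return A.apply(P)+[0,-.130,.093]
def topx(P): return np.array(P,float)/4.2105+[205,115]
E
python3 - <<'E'
from h import *
C=topx([(40,133),(505,38),(605,440),(127,543),])
S=np.array([(.18,.205,.008),(.18,-.205,.008),(-.18,-.205,.008),(-.18,.205,.008)])
sc=np.array([(108,308),(498,550)])  # side crop corners
sc=np.array([(46,318),(500,553)])/4.5+[185,160]
SS=[(-.18,.205,.008),(-.18,-.205,.008)]
f=lambda p:np.r_[(proj("top",st(p,S))-C).ravel(),(proj("side",st(p,SS))-sc).ravel()]
o=least_squares(f,[.5,0,0]); p=o.x; print(p,o.fun.round(1))
np.save("st.npy",p)
G=topx([(570,250),(665,215)])
g=lambda q:(proj("top",st(p,crank(q[0],[(.065,0,.036),(.065,0,.126)])))-G).ravel()
for t0 in(-2,-1,0,1):
    o=least_squares(g,[t0]); print(o.x,o.cost,o.fun.round(1))
# caps
def cap(px,z):
    k=lambda q:(proj("top",[[q[0],q[1],z]])-px).ravel()
    w=least_squares(k,[.5,0]).x
    return (np.r_[w,0]-[p[0],p[1],0])@R.from_euler('z',p[2]).as_matrix()
print(cap(topx([(193,170)]),.158),cap(topx([(216,272)]),.158))
# tipped cap top centre approx: tilt 38deg
for y in (.2,):
    th=np.radians(38); 
    # pivot edge at floor y=.165-.052, axis point up
    d=np.array([np.sin(th),np.cos(th)]); n=np.array([np.cos(th),-np.sin(th)])
    # body bottom edges: pivot is +y edge? contact is bottom edge nearest -> compute
    piv=np.array([.113,.008]); 
    print("cap if pivot is wall-side edge:",piv-n*.03+d*.15, " other:",piv+n*.03+d*.15)
print(cap(topx([(129,408)]),.14),cap(topx([(129,408)]),.12))
print(st(p,[(0,0,0),(0,.165,.078)]))
E
```

```text
[ 0.58025617 -0.03675291  0.18390895] [-0.1 -0.7  0.3 -1.   0.7  0.6 -0.9  0.8 -0.6  0.2  0.5 -0.1]
[-2.04352906] 2.940441009439244 [ 2.3 -0.1 -0.6  0.4]
[-2.04352919] 2.940441009431517 [ 2.3 -0.1 -0.6  0.4]
[-2.04352919] 2.940441009431517 [ 2.3 -0.1 -0.6  0.4]
[4.23965573] 2.9404410094701197 [ 2.3 -0.1 -0.6  0.4]
[0.08088803 0.08874331 0.        ] [0.00098082 0.08795948 0.        ]
cap if pivot is wall-side edge: [0.1817089  0.14467146]  other: [0.22898954 0.10773177]
[-0.0832774   0.17231905  0.        ] [-0.08118756  0.17311898  0.        ]
[[ 0.58025617 -0.03675291  0.        ]
 [ 0.55008196  0.12546459  0.078     ]]
```

```bash
cat >> h.py <<'E'
p=np.load("st.npy"); RS=R.from_euler('z',p[2])
def pose(sp,xt,yt,zt): # station pos & axes -> world
    return st(p,[sp])[0], RS*R.from_matrix(np.array([xt,yt,zt],float).T)
def down(tilt): # tool y=-xs, tool axis leaning so body goes to +y by tilt (deg)
    t=np.radians(tilt); s,c=np.sin(t),np.cos(t)
    return (0,-c,s),(-1,0,0),(0,-s,-c)
def cur():
    s=r.sense(); return s['ee_pos'],R.from_quat(s['eef_rot'])
def rows(a,b,n,dp=3,da=1):
    """n equal world-straight rows, rounded, tracking the rounding"""
    (o,q),(O,Q)=a,b; rv=(Q*q.inv()).as_rotvec(); o0,q0=o,q; out=[]
    for i in range(1,n+1):
        to=o0+(O-o0)*i/n; tq=R.from_rotvec(rv*i/n)*q0
        t=q.inv().apply(to-o).round(dp); w=(q.inv()*tq).as_rotvec(degrees=True).round(da)
        o=o+q.apply(t); q=q*R.from_rotvec(w,degrees=True); out.append([t.tolist(),w.tolist()])
    return out,(o,q)
E
python3 - <<'E'
from h import *
th=np.radians(38); d=np.array([0,np.sin(th),np.cos(th)]); n=np.array([0,np.cos(th),-np.sin(th)])
piv=np.array([-.082,.113,.008]); cap=piv-.03*n+.138*d
tcp=cap-d*r.tcp_to_grasp
tgt=pose(tcp,*down(38)); pre=pose(tcp+d*.10,*down(38))
print(cap,tgt[0],pre[0])
a=cur()
via=(np.array([.36,-.2,.30]),a[1]*R.from_rotvec([0,0,0]))
# via orientation: partway
via=(via[0],R.from_rotvec((pre[1]*a[1].inv()).as_rotvec()*.5)*a[1])
print("rotdeg",np.degrees((pre[1]*a[1].inv()).magnitude()))
x,e=rows(a,via,8); [print(k) for k in x]
x,e=rows(e,pre,8); [print(k) for k in x]
fx=(np.r_[least_squares(lambda q:(proj("top",[[q[0],q[1],.1]])-topx([(742,185)])).ravel(),[.6,-.3]).x,0]-[p[0],p[1],0])
print("flask st",RS.inv().apply(fx))
E
```

```text
[-0.082       0.17432096  0.13521533] [0.46986562 0.10831397 0.12047953] [0.45860678 0.16884189 0.1992806 ]
rotdeg 84.61797520287442
[[-0.031, 0.034, -0.009], [1.6, 2.0, -4.6]]
[[-0.034, 0.031, -0.01], [1.6, 2.0, -4.7]]
[[-0.036, 0.028, -0.013], [1.6, 2.0, -4.6]]
[[-0.037, 0.025, -0.015], [1.6, 2.0, -4.6]]
[[-0.038, 0.021, -0.017], [1.6, 2.0, -4.6]]
[[-0.04, 0.018, -0.018], [1.6, 2.0, -4.7]]
[[-0.04, 0.014, -0.021], [1.6, 2.0, -4.6]]
[[-0.04, 0.01, -0.022], [1.6, 2.0, -4.6]]
[[-0.048, 0.012, -0.004], [1.6, 2.0, -4.6]]
[[-0.048, 0.008, -0.007], [1.6, 2.0, -4.7]]
[[-0.049, 0.004, -0.008], [1.6, 2.0, -4.6]]
[[-0.048, 0.0, -0.01], [1.6, 2.0, -4.6]]
[[-0.048, -0.004, -0.012], [1.6, 2.0, -4.6]]
[[-0.047, -0.009, -0.013], [1.6, 2.0, -4.7]]
[[-0.045, -0.012, -0.014], [1.6, 2.0, -4.6]]
[[-0.044, -0.017, -0.016], [1.5, 2.0, -4.6]]
flask st [-0.00661545 -0.33452087  0.        ]
```

Emit:
carry_out(increments=[[[-0.031,0.034,-0.009],[1.6,2.0,-4.6],100],[[-0.034,0.031,-0.01],[1.6,2.0,-4.7],100],[[-0.036,0.028,-0.013],[1.6,2.0,-4.6],100],[[-0.037,0.025,-0.015],[1.6,2.0,-4.6],100],[[-0.038,0.021,-0.017],[1.6,2.0,-4.6],100],[[-0.04,0.018,-0.018],[1.6,2.0,-4.7],100],[[-0.04,0.014,-0.021],[1.6,2.0,-4.6],100],[[-0.04,0.01,-0.022],[1.6,2.0,-4.6],100]])

```text
t: 1.1
ee_pos: [0.3598, -0.199, 0.3009]
eef_rot: [-0.5, 0.848, -0.135, -0.111]
force: [0.7, 0.0, -1.1]
width: 1.001
grasp_force: 0.0
```

Emit:
carry_out(increments=[[[-0.048,0.012,-0.004],[1.6,2.0,-4.6],100],[[-0.048,0.008,-0.007],[1.6,2.0,-4.7],100],[[-0.049,0.004,-0.008],[1.6,2.0,-4.6],100],[[-0.048,0.0,-0.01],[1.6,2.0,-4.6],100],[[-0.048,-0.004,-0.012],[1.6,2.0,-4.6],100],[[-0.047,-0.009,-0.013],[1.6,2.0,-4.7],100],[[-0.045,-0.012,-0.014],[1.6,2.0,-4.6],100],[[-0.044,-0.017,-0.016],[1.5,2.0,-4.6],100]])

```text
t: 2.1
ee_pos: [0.4586, 0.1702, 0.1987]
eef_rot: [0.728, -0.603, 0.251, 0.209]
force: [0.7, 0.4, 0.1]
width: 1.007
grasp_force: 0.0
```

Run:
```python
from h import *
o,q=cur(); print(o, r.sense()['joint_pos'].round(2))
w=r.snapshot("wrist"); t=r.snapshot("top")
cv2.imwrite("pics/mix.png",np.vstack([cv2.resize(w[:, :],(512,384))[:300],cv2.resize(t[115:250,205:395],(512,300))]))
th=np.radians(38); d=np.array([0,np.sin(th),np.cos(th)]); n=np.array([0,np.cos(th),-np.sin(th)])
piv=np.array([-.082,.113,.008]); cap=piv-.03*n+.135*d
print("wrist px cap mid/top, base",proj("wrist",st(p,[cap,cap+.015*d,piv,piv-.06*n])).round())
tgt=pose(cap+d*(.003-r.tcp_to_grasp),*down(38))
x,e=rows((o,q),tgt,5); [print(k) for k in x]
```

```text
[0.45864835 0.17022715 0.19874322] [ 1.06 -0.04 -0.33  0.42 -1.8  -0.89]
wrist px cap mid/top, base [[255. 190.]
 [255. 197.]
 [254. 180.]
 [254. 128.]]
[[0.0, 0.0, 0.02], [-0.0, -0.0, 0.0]]
[[0.0, 0.0, 0.02], [-0.0, -0.0, 0.1]]
[[0.001, 0.0, 0.02], [-0.0, -0.1, -0.0]]
[[-0.0, 0.0, 0.02], [-0.0, 0.0, 0.0]]
[[0.0, 0.0, 0.02], [-0.0, -0.0, 0.0]]
```

View pics/mix.png

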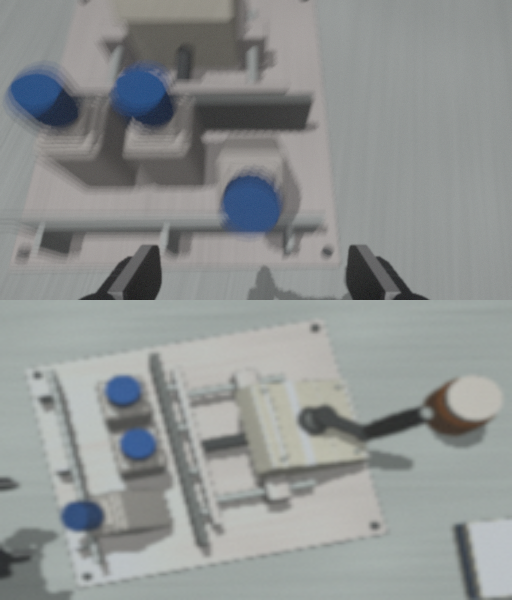

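Emit:
carry_out(increments=[[[-0.002,0,0.02],[0,0,0],100],[[-0.002,0,0.02],[0,0,0],100],[[-0.001,0,0.02],[0,0,0],100],[[0,0,0.02],[0,0,0],100],[[0,0,0.018],[0,0,0],100],[[0,0,0],[0,0,0],50],[[0,0,0],[0,0,0],40],[[0,0,0],[0,0,0],30]], newtons=40)

```text
t: 3.2
ee_pos: [0.4692, 0.1138, 0.1201]
eef_rot: [0.727, -0.605, 0.251, 0.208]
force: [0.1, 0.9, 1.3]
width: 0.491
grasp_force: 40.3
```

Emit:
carry_out(increments=[[[0,0,0],[0,0,0],30],[[0,0,0],[0,0,0],30]])

```text
t: 3.45
ee_pos: [0.4692, 0.1137, 0.12]
eef_rot: [0.727, -0.605, 0.251, 0.208]
force: [-0.8, 1.9, 4.2]
width: 0.488
grasp_force: 40.5
```

Run:
```python
from h import *
o,q=cur(); s=r.sense(); print(o,s['width'],s['grasp_force'],s['force'],proj("wrist",st(p,[[-.082,.113,.008]])))
so=RS.inv().apply(o-[p[0],p[1],0]); print(so, (RS.inv()*q).as_matrix().round(3))
c=q.inv().apply(st(p,[[-.082,.113,.008]])[0]-o)
for sgn in(1,-1):
    Q=R.from_rotvec([0,sgn*6.3,0],degrees=True); t=c-Q.apply(c); print(sgn,t, q.apply(t))
```

```text
[0.4692222  0.11369654 0.12001999] 0.48793596958039753 40.54124414920807 [-0.7962614   1.90051178  4.23883737] [[254.92979534 207.71965072]]
[-0.08164824  0.16821756  0.12001999] [[-0.001 -1.     0.001]
 [-0.788  0.    -0.616]
 [ 0.616 -0.002 -0.788]]
1 [-0.01356983  0.         -0.00206048] [-0.00217349  0.01175973 -0.00673575]
-1 [0.01326177 0.         0.00353711] [ 0.0022974  -0.01241505  0.00538277]
```

Emit:
carry_out(increments=[[[0.0025,0,-0.003],[0,0,0],30],[[0.0133,0,0.0035],[0,-6.3,0],30],[[0.0133,0,0.0035],[0,-6.3,0],30],[[0.0133,0,0.0035],[0,-6.3,0],30],[[0.0133,0,0.0035],[0,-6.3,0],30],[[0.0133,0,0.0035],[0,-6.3,0],30],[[0.0133,0,0.0035],[0,-6.3,0],30],[[0,0,0],[0,0,0],30]])

```text
t: 4.45
ee_pos: [0.4832, 0.0321, 0.1333]
eef_rot: [0.767, -0.641, 0.001, 0.001]
force: [-0.0, -0.4, -4.3]
width: 0.492
grasp_force: 41.2
```

Run:
```python
from h import *
o,q=cur(); s=r.sense(); print(o,s['width'],s['grasp_force'],s['force'])
so=RS.inv().apply(o-[p[0],p[1],0]); print(so, (RS.inv()*q).as_matrix().round(3))
w=r.snapshot("side"); t=r.snapshot("top")
cv2.imwrite("pics/mix2.png",np.vstack([cv2.resize(w[160:290,185:345],(512,300)),cv2.resize(t[115:250,205:395],(512,300))]))
u=topx([(237,100),(315,480)])
for k in u:
    f=least_squares(lambda v:(proj("top",[[v[0],v[1],.075]])-k).ravel(),[.5,0]).x
    print("jaw face st",RS.inv().apply(np.r_[f,0]-[p[0],p[1],0]))
```

```text
[0.48321684 0.0321487  0.13332389] 0.4919118313525434 41.18695557117462 [-0.03992129 -0.42482974 -4.25189883]
[-0.08280258  0.08548565  0.13332389] [[-0.006 -1.    -0.001]
 [-1.     0.006 -0.002]
 [ 0.002  0.001 -1.   ]]
jaw face st [0.15128227 0.03912923 0.        ]
jaw face st [-0.16218345  0.04364317  0.        ]
```

View pics/mix2.png

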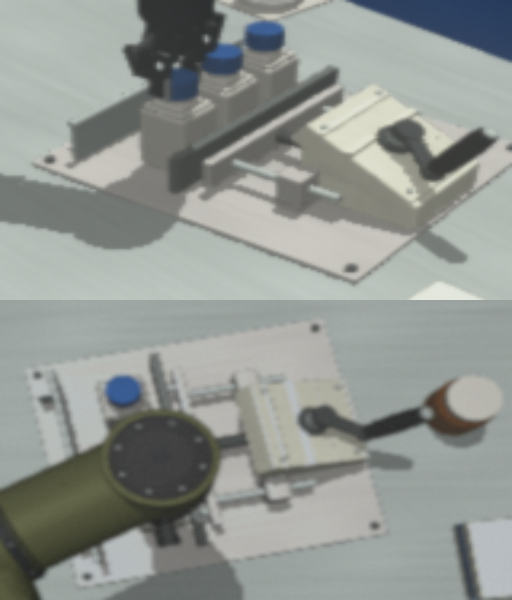

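Emit:
carry_out(increments=[[[0,0,0.002],[0,0,0],30],[[0,0,0.001],[0,0,0],30],[[0,0,0],[0,0,0],30]])

```text
t: 4.92
ee_pos: [0.4833, 0.0345, 0.1304]
eef_rot: [0.769, -0.639, 0.002, 0.002]
force: [0.3, 1.0, -3.4]
width: 0.491
grasp_force: 41.4
```

Emit:
carry_out(increments=[[[0,0,0.0015],[0,0,0],30],[[0,0,0],[0,0,0],30]])

```text
t: 5.18
ee_pos: [0.4837, 0.0339, 0.13]
eef_rot: [0.769, -0.639, 0.002, 0.001]
force: [-2.0, -0.2, 0.9]
width: 0.489
grasp_force: 41.8
```

Contact with the floor. Release gently, then lift straight up.

Emit:
carry_out(increments=[[[0,0,0],[0,0,0],55],[[0,0,0],[0,0,0],62],[[0,0,0],[0,0,0],64],[[0,0,-0.01],[0,0,0],64],[[0,0,-0.02],[0,0,0],64],[[0,0,-0.03],[0,0,0],64],[[0,0,-0.05],[0,0,0],64],[[0,0,-0.05],[0,0,0],100]])

```text
t: 6.18
ee_pos: [0.4832, 0.0344, 0.2925]
eef_rot: [0.769, -0.64, 0.002, 0.001]
force: [-0.3, 0.8, 0.5]
width: 0.835
grasp_force: 0.0
```

Run:
```python
from h import *
o,q=cur(); s=r.sense(); print(o,s['force'],s['joint_pos'].round(2))
t=r.snapshot("side");u=r.snapshot("wrist")
cv2.imwrite("pics/mix3.png",np.vstack([cv2.resize(t[160:290,185:345],(512,300)),cv2.resize(u,(400,300))[:, :].copy().repeat(1,0) if 0 else cv2.copyMakeBorder(cv2.resize(u,(400,300)),0,0,0,112,cv2.BORDER_CONSTANT)]))
# side-view prediction of grip ends for th
for th in(-2.0,-2.04,-2.1,-1.9): print(th,(proj("side",st(p,crank(th,[(.065,0,.036),(.065,0,.126)])))-[185,160])*[3.2,300/130])
th=-2.04
g=crank(th,[(.065,0,.081)])[0]; print("grip st",g)
ax=np.array([0,-.5,np.sqrt(.75)])
for tilt in(-30,-20): 
    X=down(tilt); z=np.array(X[2]); print(tilt,z)
    tgt=pose(g+ax*.012+z*r.tcp_to_grasp,*X); pre=pose(g+ax*.112+z*r.tcp_to_grasp,*X)
    print(pre[0],tgt[0])
    x,e=rows((o,q),pre,8); [print(k) for k in x]
```

```text
[0.48322056 0.03436893 0.29253783] [-0.34139301  0.78238054  0.48073291] [ 0.49 -0.25 -0.08  0.   -1.75 -0.31]
-2.0 [[441.99780145 170.99068471]
 [492.39221321 136.84800659]]
-2.04 [[439.9778595  171.2413269 ]
 [490.33096699 137.0762932 ]]
-2.1 [[436.86031325 171.49217931]
 [487.14435412 137.28993143]]
-1.9 [[446.8195248  170.07681073]
 [497.30018197 135.98127596]]
grip st [-0.02939145 -0.22070814  0.13416038]
-30 [ 0.         0.5       -0.8660254]
[ 0.60025322 -0.30497735  0.21496055] [ 0.59110952 -0.25582053  0.12835801]
[[0.044, -0.007, 0.01], [-0.0, -3.8, -0.0]]
[[0.045, -0.006, 0.007], [-0.0, -3.8, -0.0]]
[[0.045, -0.007, 0.004], [-0.0, -3.7, -0.0]]
[[0.046, -0.007, 0.001], [-0.1, -3.8, -0.0]]
[[0.045, -0.006, -0.002], [0.0, -3.8, -0.0]]
[[0.045, -0.007, -0.005], [0.0, -3.8, -0.0]]
[[0.045, -0.007, -0.008], [-0.0, -3.8, -0.0]]
[[0.044, -0.006, -0.011], [-0.0, -3.7, -0.0]]
-20 [ 0.          0.34202014 -0.93969262]
[ 0.60079347 -0.30788175  0.21358297] [ 0.59164977 -0.25872494  0.12698043]
[[0.045, -0.007, 0.01], [-0.0, -2.5, -0.0]]
[[0.045, -0.006, 0.008], [-0.0, -2.6, -0.0]]
[[0.045, -0.007, 0.006], [-0.0, -2.5, -0.0]]
[[0.046, -0.007, 0.004], [-0.1, -2.5, -0.0]]
[[0.046, -0.006, 0.002], [0.0, -2.6, -0.0]]
[[0.045, -0.007, 0.0], [0.0, -2.5, -0.0]]
[[0.046, -0.007, -0.002], [-0.0, -2.5, -0.0]]
[[0.046, -0.006, -0.004], [-0.0, -2.5, -0.0]]
```

View pics/mix3.png

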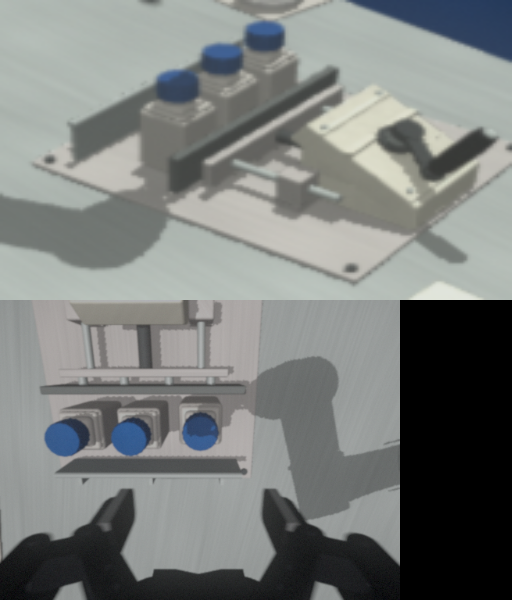

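Emit:
carry_out(increments=[[[0.044,-0.007,0.01],[0,-3.8,0],100],[[0.045,-0.006,0.007],[0,-3.8,0],100],[[0.045,-0.007,0.004],[0,-3.7,0],100],[[0.046,-0.007,0.001],[0,-3.8,0],100],[[0.045,-0.006,-0.002],[0,-3.8,0],100],[[0.045,-0.007,-0.005],[0,-3.8,0],100],[[0.045,-0.007,-0.008],[0,-3.8,0],100],[[0.044,-0.006,-0.011],[0,-3.7,0],100]])

```text
t: 7.28
ee_pos: [0.6004, -0.3064, 0.2124]
eef_rot: [0.743, -0.617, -0.198, -0.166]
force: [1.1, 0.7, 0.5]
width: 0.996
grasp_force: 0.0
```

Emit:
carry_out(increments=[[[0,0,0],[0,0,0],100]])

```text
t: 7.4
ee_pos: [0.5997, -0.3083, 0.2034]
eef_rot: [0.74, -0.62, -0.204, -0.165]
force: [0.5, 0.5, -1.6]
width: 1.004
grasp_force: 0.0
```

Run:
```python
from h import *
o,q=cur(); s=r.sense(); print(o,s['force'],s['joint_pos'].round(2))
print((RS.inv()*q).as_matrix().round(3))
u=r.snapshot("wrist"); cv2.imwrite("pics/w4.png",u)
for th in(-2.04,-2.1,-2.2): print(th,proj("wrist",st(p,crank(th,[(.065,0,.036),(.065,0,.126),(0,0,.03)]))).round(0).tolist())
g=crank(-2.07,[(.065,0,.081)])[0]; ax=np.array([0,-.5,np.sqrt(.75)]); X=down(-30); z=np.array(X[2])
x,e=rows((o,q),pose(g+ax*.012+z*r.tcp_to_grasp,*X),5); [print(k) for k in x]
```

```text
[ 0.59965302 -0.30830376  0.20341628] [ 0.53033334  0.47639718 -1.56085098] [-0.43  0.57  0.76 -0.48 -2.04  0.45]
[[-0.009 -1.    -0.005]
 [-0.863  0.005  0.506]
 [-0.506  0.009 -0.863]]
-2.04 [[253.0, 182.0], [253.0, 223.0], [223.0, 238.0]]
-2.1 [[257.0, 184.0], [259.0, 226.0], [223.0, 238.0]]
-2.2 [[263.0, 188.0], [267.0, 231.0], [223.0, 238.0]]
[[-0.002, 0.0, 0.018], [0.1, 0.1, -0.1]]
[[-0.002, 0.0, 0.019], [0.0, 0.1, -0.1]]
[[-0.001, 0.0, 0.018], [0.1, 0.0, -0.1]]
[[-0.002, 0.0, 0.018], [0.0, 0.1, -0.1]]
[[-0.002, 0.0, 0.019], [0.1, 0.1, -0.1]]
```

View pics/w4.png

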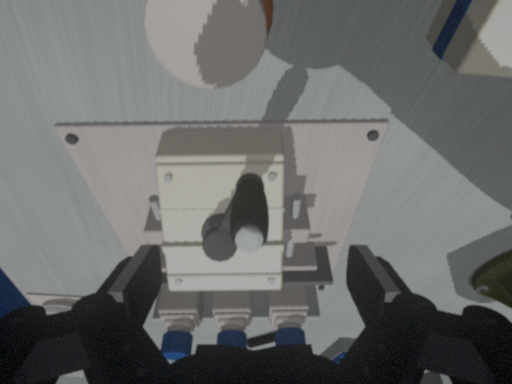

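Run:
```python
from h import *
o,q=cur(); s=r.sense(); print(o,s['joint_vel'].round(3))
k=.1875 
print(proj("wrist",st(p,[(.165,-.19,.008),(-.165,-.19,.008),(.065,-.06,.123),(-.065,-.06,.123),(-.0066,-.3345,.1)])).round(0).tolist())
print(proj("wrist",st(p,crank(-2.04,[(0,0,.036),(.065,0,.036),(.065,0,.126),(.065,0,.136)]))).round(0).tolist())
u=r.snapshot("wrist")
v=cv2.imread("pics/w4.png"); print(np.abs(u.astype(int)-v).mean())
```

```text
[ 0.59993278 -0.30670259  0.20699878] [ 0.045 -0.119 -0.016  0.016  0.008 -0.004]
[[76.0, 131.0], [376.0, 129.0], [172.0, 282.0], [284.0, 281.0], [212.0, 25.0]]
[[222.0, 241.0], [253.0, 182.0], [253.0, 223.0], [253.0, 230.0]]
4.282879299587673
```

Emit:
carry_out(increments=[[[0,0,0.015],[0,0,0],100],[[0,0,0.02],[0,0,0],100],[[0,0,0.02],[0,0,0],100],[[0,0,0.015],[0,0,0],100],[[0,0,0],[0,0,0],100],[[0,0,0],[0,0,0],100],[[0,0,0],[0,0,0],100]])

```text
t: 8.38
ee_pos: [0.594, -0.2705, 0.1525]
eef_rot: [0.743, -0.618, -0.197, -0.166]
force: [0.4, -0.4, -0.2]
width: 1.001
grasp_force: 0.0
```

Run:
```python
from h import *
o,q=cur(); s=r.sense(); print(o,s['joint_vel'].round(3),s['force'])
u=r.snapshot("wrist"); cv2.imwrite("pics/w5.png",u)
print(proj("wrist",st(p,crank(-2.04,[(0,0,.036),(.065,0,.036),(.065,0,.126),(.065,0,.136)]))).round(0).tolist())
g=crank(-2.05,[(.065,0,.081)])[0]; ax=np.array([0,-.5,np.sqrt(.75)]); X=down(-30); z=np.array(X[2])
x,e=rows((o,q),pose(g+ax*.012+z*r.tcp_to_grasp,*X),2,4); [print(k) for k in x]
```

```text
[ 0.59403417 -0.27047056  0.15247747] [-0.004  0.011 -0.003 -0.002  0.002 -0.   ] [ 0.36474292 -0.35313226 -0.21986572]
[[215.0, 276.0], [255.0, 204.0], [255.0, 276.0], [255.0, 291.0]]
[[-0.0006, 0.0004, 0.0142], [-0.1, -0.1, 0.0]]
[[-0.0006, 0.0004, 0.0142], [-0.0, -0.0, 0.0]]
```

View pics/w5.png

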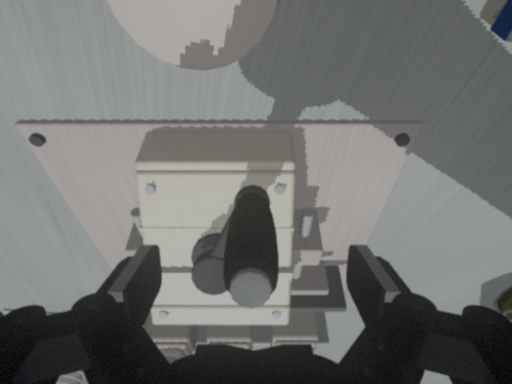

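Emit:
carry_out(increments=[[[-0.0005,0,0.014],[0,0,0],100],[[-0.0005,0,0.014],[0,0,0],100],[[0,0,0],[0,0,0],100],[[0,0,0],[0,0,0],60],[[0,0,0],[0,0,0],40],[[0,0,0],[0,0,0],20],[[0,0,0],[0,0,0],20],[[0,0,0],[0,0,0],20]], newtons=60)

```text
t: 9.43
ee_pos: [0.5921, -0.2558, 0.1278]
eef_rot: [0.743, -0.618, -0.197, -0.166]
force: [5.8, -1.3, 2.2]
width: 0.308
grasp_force: 59.8
```

```bash
cat >> h.py <<'E'
AX=np.array([0,-.5,np.sqrt(.75)])
def where(): # grasp point in crank frame: angle, radius, height; force tangential(cw+ resist)/radial/axial
    s=r.sense(); o,q=cur(); gp=o-q.apply([0,0,r.tcp_to_grasp])
    c=R.from_euler('x',30,degrees=True).inv().apply(RS.inv().apply(gp-[p[0],p[1],0])-[0,-.130,.093])
    f=R.from_euler('x',30,degrees=True).inv().apply(RS.inv().apply(s['force']))
    a=np.arctan2(c[1],c[0]); er=np.array([np.cos(a),np.sin(a),0]); et=np.array([-np.sin(a),np.cos(a),0])
    return dict(th=a,rad=np.hypot(*c[:2]),h=c[2],ft=f@et,fr=f@er,fa=f[2],w=s['width'],gf=s['grasp_force'],t=s['t'])
E
python3 - <<'E'
from h import *
print(where()); o,q=cur(); M=(R.from_euler('x',30,degrees=True).inv()*RS.inv()*q); print(M.as_matrix().round(3))
# circular rows: clockwise, 15 deg per row, from commanded=measured, keep orientation
w=where(); a0=w['th']
Rc=.065; c0=np.array([np.cos(a0),np.sin(a0),0])*Rc
T=np.arange(1,33)*np.radians(15); prev=np.zeros(3)
for k,t in enumerate(T):
    c=np.array([np.cos(a0-t),np.sin(a0-t),0])*Rc-c0
    d=M.inv().apply(c-prev).round(4); prev=prev+M.apply(d); print(k,d.tolist())
E
```

```text
{'th': np.float64(-2.025527677296158), 'rad': np.float64(0.06493888929311566), 'h': np.float64(0.09261043380519263), 'ft': np.float64(5.280191954663761), 'fr': np.float64(-1.5285650682713747), 'fa': np.float64(3.1174609444906545), 'w': 0.3080549569712424, 'gf': 59.81390118598938, 't': 9.425}
[[ 0.    -1.     0.003]
 [-1.    -0.    -0.002]
 [ 0.002 -0.003 -1.   ]]
0 [-0.0094, 0.0141, -0.0001]
1 [-0.0127, 0.0113, -0.0]
2 [-0.0152, 0.0075, -0.0001]
3 [-0.0166, 0.0034, -0.0]
4 [-0.017, -0.0011, -0.0001]
5 [-0.016, -0.0054, 0.0]
6 [-0.0142, -0.0094, 0.0]
7 [-0.0112, -0.0127, 0.0]
8 [-0.0076, -0.0152, 0.0001]
9 [-0.0033, -0.0166, 0.0]
10 [0.001, -0.0169, 0.0001]
11 [0.0054, -0.0161, 0.0]
12 [0.0094, -0.0142, 0.0001]
13 [0.0127, -0.0112, 0.0001]
14 [0.0152, -0.0075, 0.0]
15 [0.0167, -0.0034, 0.0001]
16 [0.0169, 0.001, 0.0]
17 [0.0161, 0.0055, 0.0]
18 [0.0141, 0.0093, 0.0]
19 [0.0112, 0.0128, 0.0]
20 [0.0076, 0.0151, -0.0]
21 [0.0034, 0.0167, -0.0001]
22 [-0.0011, 0.0169, -0.0]
23 [-0.0054, 0.0161, -0.0001]
24 [-0.0094, 0.0141, -0.0001]
25 [-0.0127, 0.0113, -0.0]
26 [-0.0152, 0.0075, -0.0001]
27 [-0.0166, 0.0034, -0.0]
28 [-0.017, -0.0011, -0.0001]
29 [-0.016, -0.0054, 0.0]
30 [-0.0142, -0.0094, 0.0]
31 [-0.0112, -0.0127, 0.0]
```

Emit:
carry_out(increments=[[[-0.0094,0.0141,0],[0,0,0],20],[[-0.0127,0.0113,0],[0,0,0],20],[[-0.0152,0.0075,0],[0,0,0],20],[[-0.0166,0.0034,0],[0,0,0],20]])

```text
t: 9.93
ee_pos: [0.55, -0.2173, 0.1541]
eef_rot: [0.742, -0.619, -0.194, -0.167]
force: [20.1, -7.1, -4.1]
width: 0.31
grasp_force: 60.1
```

Run:
```python
from h import *
print({k:round(float(v),4) for k,v in where().items()})
```

```text
{'th': -3.0513, 'rad': 0.0632, 'h': 0.0926, 'ft': 12.8777, 'fr': -17.3342, 'fa': 1.7298, 'w': 0.3104, 'gf': 60.1417, 't': 9.925}
```

Emit:
carry_out(increments=[[[-0.017,-0.0021,0],[0,0,0],20],[[-0.016,-0.0064,0],[0,0,0],20],[[-0.0142,-0.0094,0],[0,0,0],20]])

```text
t: 10.3
ee_pos: [0.5566, -0.1764, 0.1766]
eef_rot: [0.742, -0.62, -0.197, -0.163]
force: [5.0, -16.5, -7.5]
width: 0.306
grasp_force: 60.1
```

Run:
```python
from h import *
print({k:round(float(v),4) for k,v in where().items()})
```

```text
{'th': 2.4635, 'rad': 0.0627, 'h': 0.0926, 'ft': 13.3428, 'fr': -13.1429, 'fa': 2.051, 'w': 0.3062, 'gf': 60.0502, 't': 10.3}
```

Emit:
carry_out(increments=[[[-0.0112,-0.0127,0],[0,0,0],20],[[-0.0076,-0.0152,0],[0,0,0],20],[[-0.0033,-0.0166,0],[0,0,0],20]])

```text
t: 10.68
ee_pos: [0.594, -0.1483, 0.1886]
eef_rot: [0.742, -0.619, -0.201, -0.162]
force: [-11.2, -7.7, 2.0]
width: 0.308
grasp_force: 60.6
```

Run:
```python
from h import *
print({k:round(float(v),4) for k,v in where().items()})
```

```text
{'th': 1.6778, 'rad': 0.0637, 'h': 0.0926, 'ft': 12.7788, 'fr': -2.4496, 'fa': 4.4667, 'w': 0.3083, 'gf': 60.5627, 't': 10.675}
```

Emit:
carry_out(increments=[[[0.001,-0.0169,0],[0,0,0],20],[[0.0054,-0.0161,0],[0,0,0],20],[[0.0094,-0.0142,0],[0,0,0],20],[[0.0127,-0.0112,0],[0,0,0],20],[[0.0152,-0.0075,0],[0,0,0],20]])

```text
t: 11.3
ee_pos: [0.6686, -0.1694, 0.1688]
eef_rot: [0.744, -0.616, -0.2, -0.166]
force: [-4.9, 6.8, 9.5]
width: 0.31
grasp_force: 60.4
```

Run:
```python
from h import *
print({k:round(float(v),4) for k,v in where().items()})
```

```text
{'th': 0.3595, 'rad': 0.0669, 'h': 0.0926, 'ft': 11.8738, 'fr': 0.6033, 'fa': 4.4536, 'w': 0.3104, 'gf': 60.3814, 't': 11.3}
```

Emit:
carry_out(increments=[[[0.0167,-0.0034,0],[0,0,0],20],[[0.0169,0.001,0],[0,0,0],20],[[0.0161,0.0055,0],[0,0,0],20],[[0.0141,0.0093,0],[0,0,0],20],[[0.0112,0.0128,0],[0,0,0],20]])

```text
t: 11.92
ee_pos: [0.6598, -0.2386, 0.1305]
eef_rot: [0.743, -0.617, -0.195, -0.168]
force: [14.4, 2.1, 3.1]
width: 0.311
grasp_force: 61.0
```

Run:
```python
from h import *
print({k:round(float(v),4) for k,v in where().items()})
```

```text
{'th': -0.9113, 'rad': 0.0671, 'h': 0.0926, 'ft': 12.1262, 'fr': 8.0685, 'fa': 2.9221, 'w': 0.3106, 'gf': 60.9761, 't': 11.925}
```

Emit:
carry_out(increments=[[[0.0084,0.0145,0],[0,0,0],20],[[0.0034,0.0167,0],[0,0,0],20],[[-0.0011,0.0169,0],[0,0,0],20],[[-0.0054,0.0156,0],[0,0,0],20],[[-0.0094,0.0136,0],[0,0,0],20],[[-0.0127,0.0108,0],[0,0,0],20],[[-0.0152,0.0075,0],[0,0,0],20],[[-0.0166,0.0034,0],[0,0,0],20]])

```text
t: 12.92
ee_pos: [0.5509, -0.2192, 0.153]
eef_rot: [0.742, -0.62, -0.196, -0.164]
force: [8.0, -11.8, -4.7]
width: 0.306
grasp_force: 60.5
```

Run:
```python
from h import *
print({k:round(float(v),4) for k,v in where().items()})
t=r.snapshot("top"); cv2.imwrite("pics/t6.png",cv2.resize(t[115:250,205:395],(800,568),interpolation=cv2.INTER_CUBIC))
```

```text
{'th': -3.0138, 'rad': 0.0628, 'h': 0.0926, 'ft': 14.3036, 'fr': -3.8976, 'fa': 2.4939, 'w': 0.3056, 'gf': 60.5481, 't': 12.925}
```

View pics/t6.png

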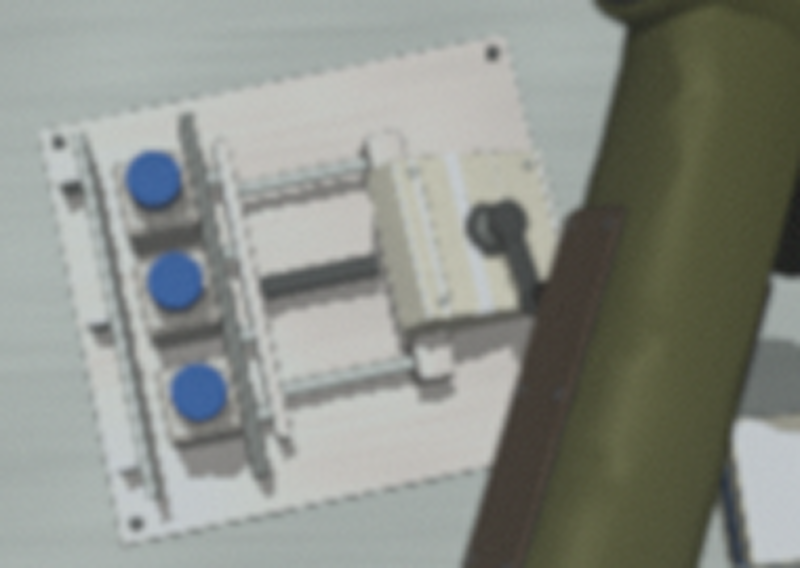

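Run:
```python
from h import *
def loc(c,z):
    k=topx([c])[0]; f=least_squares(lambda v:(proj("top",[[v[0],v[1],z]])-k).ravel(),[.5,0]).x
    return RS.inv().apply(np.r_[f,0]-[p[0],p[1],0]).round(4)
for c in((153,180),(176,281),(198,392)): print("cap",loc(c,.158))
for c in((182,116),(262,490)): print("jaw",loc(c,.075))
for c in((85,138),(165,515)): print("wall",loc(c,.078))
```

```text
cap [0.0796 0.1197 0.    ]
cap [0.0005 0.1185 0.    ]
cap [-0.0841  0.1195  0.    ]
jaw [0.1474 0.0856 0.    ]
jaw [-0.1612  0.0859  0.    ]
wall [0.1449 0.1661 0.    ]
wall [-0.1645  0.164   0.    ]
```

Emit:
carry_out(increments=[[[-0.017,-0.0011,0],[0,0,0],20],[[-0.016,-0.0054,0],[0,0,0],20],[[-0.0142,-0.0094,0],[0,0,0],20],[[-0.0112,-0.0127,0],[0,0,0],20]])

```text
t: 13.48
ee_pos: [0.5665, -0.1646, 0.1823]
eef_rot: [0.742, -0.619, -0.2, -0.162]
force: [-9.0, -11.4, -1.9]
width: 0.307
grasp_force: 62.7
```

Run:
```python
from h import *
print({k:round(float(v),4) for k,v in where().items()})
```

```text
{'th': 2.1988, 'rad': 0.0626, 'h': 0.0926, 'ft': 14.277, 'fr': -1.071, 'fa': 3.1941, 'w': 0.3075, 'gf': 62.6806, 't': 13.475}
```

Emit:
carry_out(increments=[[[-0.0076,-0.0152,0],[0,0,0],20],[[-0.0033,-0.0166,0],[0,0,0],20],[[0.0005,-0.0113,0],[0,0,0],20]])

```text
t: 13.85
ee_pos: [0.6078, -0.1454, 0.1888]
eef_rot: [0.743, -0.617, -0.201, -0.163]
force: [-12.4, -0.7, 6.2]
width: 0.307
grasp_force: 62.7
```

Run:
```python
from h import *
print({k:round(float(v),4) for k,v in where().items()})
M=R.from_euler('x',30,degrees=True).inv()*RS.inv()*cur()[1]
# 5-degree rows from cmd angle 520 deg
a=-2.03-np.radians(520); st_=np.radians(5)
for i in range(28):
    f=lambda x:np.array([np.cos(x),np.sin(x),0])*.065
    d=f(a-st_)-f(a); a-=st_; print(520+5*(i+1),[round(-d[1],4),round(-d[0],4)],end=' ')
```

```text
{'th': 1.4565, 'rad': 0.0641, 'h': 0.0926, 'ft': 12.7624, 'fr': 3.0072, 'fa': 4.5968, 'w': 0.3067, 'gf': 62.7251, 't': 13.85}
525 [np.float64(0.0009), np.float64(-0.0056)] 530 [np.float64(0.0014), np.float64(-0.0055)] 535 [np.float64(0.0018), np.float64(-0.0054)] 540 [np.float64(0.0023), np.float64(-0.0052)] 545 [np.float64(0.0027), np.float64(-0.005)] 550 [np.float64(0.0032), np.float64(-0.0047)] 555 [np.float64(0.0036), np.float64(-0.0044)] 560 [np.float64(0.0039), np.float64(-0.0041)] 565 [np.float64(0.0043), np.float64(-0.0037)] 570 [np.float64(0.0046), np.float64(-0.0033)] 575 [np.float64(0.0049), np.float64(-0.0029)] 580 [np.float64(0.0051), np.float64(-0.0025)] 585 [np.float64(0.0053), np.float64(-0.002)] 590 [np.float64(0.0054), np.float64(-0.0016)] 595 [np.float64(0.0056), np.float64(-0.0011)] 600 [np.float64(0.0056), np.float64(-0.0006)] 605 [np.float64(0.0057), np.float64(-0.0001)] 610 [np.float64(0.0057), np.float64(0.0004)] 615 [np.float64(0.0056), np.float64(0.0009)] 620 [np.float64(0.0055), np.float64(0.0014)] 625 [np.float64(0.0054), np.float64(0.0018)] 630 [np.float64(0.0052), np.float64(0.0023)] 635 [np.float64(0.005), np.float64(0.0027)] 640 [np.float64(0.0047), np.float64(0.0032)] 645 [np.float64(0.0044), np.float64(0.0036)] 650 [np.float64(0.0041), np.float64(0.0039)] 655 [np.float64(0.0037), np.float64(0.0043)] 660 [np.float64(0.0033), np.float64(0.0046)]
```

Emit:
carry_out(increments=[[[0.0009,-0.0056,0],[0,0,0],20],[[0.0014,-0.0055,0],[0,0,0],20],[[0.0018,-0.0054,0],[0,0,0],20],[[0.0023,-0.0052,0],[0,0,0],20]])

```text
t: 14.35
ee_pos: [0.6305, -0.1461, 0.186]
eef_rot: [0.743, -0.617, -0.201, -0.164]
force: [-9.9, 2.5, 6.8]
width: 0.305
grasp_force: 62.6
```

Run:
```python
from h import *
print({k:round(float(v),4) for k,v in where().items()})
```

```text
{'th': 1.0999, 'rad': 0.0651, 'h': 0.0926, 'ft': 11.4826, 'fr': 2.1265, 'fa': 3.7557, 'w': 0.3049, 'gf': 62.6309, 't': 14.35}
```

Emit:
carry_out(increments=[[[0.0027,-0.005,0],[0,0,0],20],[[0.0032,-0.0047,0],[0,0,0],20],[[0.0036,-0.0044,0],[0,0,0],20]])

```text
t: 14.72
ee_pos: [0.6463, -0.1512, 0.1814]
eef_rot: [0.743, -0.617, -0.201, -0.164]
force: [-8.9, 3.5, 6.9]
width: 0.302
grasp_force: 62.6
```

Run:
```python
from h import *
print({k:round(float(v),4) for k,v in where().items()})
```

```text
{'th': 0.8369, 'rad': 0.0658, 'h': 0.0926, 'ft': 11.2471, 'fr': 0.4357, 'fa': 3.4133, 'w': 0.3025, 'gf': 62.5966, 't': 14.725}
```

Emit:
carry_out(increments=[[[0.0039,-0.0041,0],[0,0,0],20],[[0.0043,-0.0037,0],[0,0,0],20],[[0.0046,-0.0033,0],[0,0,0],20]])

```text
t: 15.1
ee_pos: [0.6596, -0.1597, 0.1752]
eef_rot: [0.743, -0.617, -0.2, -0.165]
force: [-8.8, 6.0, 7.4]
width: 0.31
grasp_force: 62.6
```

Run:
```python
from h import *
print({k:round(float(v),4) for k,v in where().items()})
```

```text
{'th': 0.5799, 'rad': 0.0665, 'h': 0.0925, 'ft': 12.6916, 'fr': -0.7422, 'fa': 2.6044, 'w': 0.3103, 'gf': 62.6157, 't': 15.1}
```

Emit:
carry_out(increments=[[[0.0049,-0.0029,0],[0,0,0],20],[[0.0051,-0.0025,0],[0,0,0],20]])

```text
t: 15.35
ee_pos: [0.6665, -0.1666, 0.1706]
eef_rot: [0.744, -0.616, -0.201, -0.165]
force: [-8.1, 5.9, 9.1]
width: 0.305
grasp_force: 62.6
```

Run:
```python
from h import *
print({k:round(float(v),4) for k,v in where().items()})
```

```text
{'th': 0.4185, 'rad': 0.0669, 'h': 0.0926, 'ft': 12.7234, 'fr': -1.8542, 'fa': 4.2616, 'w': 0.3055, 'gf': 62.6254, 't': 15.35}
```

Emit:
carry_out(increments=[[[0.0053,-0.002,0],[0,0,0],20],[[0.0054,-0.0016,0],[0,0,0],20]])

```text
t: 15.6
ee_pos: [0.6719, -0.1745, 0.1655]
eef_rot: [0.744, -0.616, -0.201, -0.165]
force: [-8.5, 8.7, 9.1]
width: 0.308
grasp_force: 62.6
```

Run:
```python
from h import *
print({k:round(float(v),4) for k,v in where().items()})
```

```text
{'th': 0.256, 'rad': 0.0672, 'h': 0.0926, 'ft': 14.5449, 'fr': -3.1467, 'fa': 2.8878, 'w': 0.3082, 'gf': 62.559, 't': 15.6}
```

Emit:
carry_out(increments=[[[0.0056,-0.0011,0],[0,0,0],20]])

```text
t: 15.72
ee_pos: [0.674, -0.1787, 0.1628]
eef_rot: [0.744, -0.616, -0.201, -0.166]
force: [-8.4, 8.9, 10.5]
width: 0.31
grasp_force: 62.6
```

Run:
```python
from h import *
print({k:round(float(v),4) for k,v in where().items()})
```

```text
{'th': 0.1749, 'rad': 0.0673, 'h': 0.0926, 'ft': 15.0757, 'fr': -4.0255, 'fa': 3.9514, 'w': 0.3097, 'gf': 62.5549, 't': 15.725}
```

Emit:
carry_out(increments=[[[0.0056,-0.0003,0],[0,0,0],20],[[0.0015,0,0],[0,0,0],20]])

```text
t: 15.98
ee_pos: [0.6761, -0.1843, 0.1595]
eef_rot: [0.744, -0.615, -0.2, -0.166]
force: [-5.6, 11.3, 11.6]
width: 0.31
grasp_force: 62.6
```

Run:
```python
from h import *
print({k:round(float(v),4) for k,v in where().items()})
```

```text
{'th': 0.0747, 'rad': 0.0674, 'h': 0.0926, 'ft': 16.4952, 'fr': -2.2294, 'fa': 4.0085, 'w': 0.3101, 'gf': 62.5569, 't': 15.975}
```

Emit:
carry_out(increments=[[[0,0,0],[0,0,0],20],[[0,0,0],[0,0,0],20]])

```text
t: 16.23
ee_pos: [0.6761, -0.1843, 0.1595]
eef_rot: [0.744, -0.616, -0.2, -0.166]
force: [-5.3, 9.6, 8.5]
width: 0.309
grasp_force: 62.6
```

Run:
```python
from h import *
print({k:round(float(v),4) for k,v in where().items()})
```

```text
{'th': 0.0741, 'rad': 0.0674, 'h': 0.0926, 'ft': 13.4773, 'fr': -2.4578, 'fa': 2.2136, 'w': 0.3094, 'gf': 62.5562, 't': 16.225}
```

Emit:
carry_out(increments=[[[-0.0012,0,0],[0,0,0],20],[[0,0,0],[0,0,0],20],[[0,0,0],[0,0,0],50],[[0,0,0],[0,0,0],80],[[0,0,0],[0,0,0],90],[[0,0,-0.02],[0,0,0],90],[[0,0,-0.04],[0,0,0],90],[[0,0,-0.04],[0,0,0],90]])

```text
t: 17.23
ee_pos: [0.6853, -0.2358, 0.2449]
eef_rot: [0.743, -0.618, -0.199, -0.165]
force: [1.8, -0.3, 1.1]
width: 0.897
grasp_force: 0.0
```

Emit:
carry_out(increments=[[[0,0,-0.03],[0,0,0],90],[[0,0,0],[0,0,0],90],[[0,0,0],[0,0,0],90],[[0,0,0],[0,0,0],90]])

```text
t: 17.73
ee_pos: [0.6882, -0.2493, 0.2688]
eef_rot: [0.743, -0.618, -0.2, -0.165]
force: [0.1, 0.6, 0.8]
width: 0.899
grasp_force: 0.0
```

Run:
```python
from h import *
s=r.sense(); print(s['ee_pos'],s['force'],s['width'],s['t'])
t=r.snapshot("top"); b=t.astype(int); m=((b[...,0]-b[...,2])>50).astype(np.uint8); m[:115]=0;m[250:]=0;m[:,:205]=0;m[:,300:]=0
n,l,S,C=cv2.connectedComponentsWithStats(m)
for i in range(1,n):
    if S[i,4]>30:
        f=least_squares(lambda v:(proj("top",[[v[0],v[1],.155]])-C[i]).ravel(),[.5,0]).x
        print(S[i,4],RS.inv().apply(np.r_[f,0]-[p[0],p[1],0]).round(4))
```

```text
[ 0.68820945 -0.24926468  0.26876453] [0.11444501 0.60595989 0.7588156 ] 0.8992307809238094 17.725
126 [0.0833 0.1377 0.    ]
134 [0.0033 0.1369 0.    ]
134 [-0.0823  0.1373  0.    ]
```

All three caps sit in one line about 135 mm along station y, so the row is against the wall, and the gripper is clear of the crank. I'm handing the job in.

```bash
python3 -c "
from bench import r
print(r.close_job())"
```

```text
the job is handed in; nothing more can be done
None
```

I stood the tipped bottle up in its place, wound the jaw in while holding the grip until the crank read about 5 N over running, let go and handed the job in; no verdict came back, but my last top-camera check showed all three caps in line at the wall.

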